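# Lock the stop screw with its jam nut

### The arm

A 6-joint arm with a two-finger parallel gripper is mounted at the origin on a cart in front of the work surface, level with it; the furniture and walls round the work are solid. World frame = base frame: x ahead of the robot, y to its left, z up, the work surface at z = 0. Lengths are in m, angles in rad, forces in N, time in s.
With the tool pointing down it reaches from about 0.375 to 0.975 m from the base axis. Payload 3.8 kg.
Tool frame: the origin (TCP) lies on the centre line of the jaws, within the pads' length; the fingertips stand 17 mm ahead of it and the grasp point (between the pads) lies 2 mm behind it (bot.tip_extent is the distance from the TCP to the fingertips, in m); z points along the fingers, y is the line along which they close (so a half turn about z gives the same grasp; the last joint's range is limited). The gripper opens to 85 mm and grips with 20 to 120 N. Pads are 22 mm wide; open, the fingers measure 114 mm over their backs; the gripper's body (76 mm by 85 mm) begins 54 mm behind the grasp point. The pads swing forward as they close: fully open they stand 13 mm farther back than shut.
Start: joints at [-1.381, 0.264, 1.604, -0, 1.274, -0.037], TCP at [0.152, -0.658, 0.248] pointing down, gripper open.
Joint ranges: [-2.63, 2.63], [-0.94, 2.18], [0.31, 2.57], [-1.31, 4.45], [0, 2.66], [-2.55, 2.55]. Speed limits (rad/s): [2.57, 2.57, 3.14, 3.14, 3.14, 3.14].

### API

Orientations are given as a rotation vector (axis times angle).
In Python, from workcell import readout, read_camera, finish_job, bot gives the robot as it stands.
- The arm moves only by the tool jog_arm, never from a script. Its argument "deltas" is one flat list of numbers, 7 for each row, row after row: the shift along the tool's x, y, z in m, then the turn, a rotation vector about the tool's x, y, z in degrees, then the gripper command: -1 is shut, 1 is fully open, values between are in proportion. A call has 1 to 8 rows; each row is the pose to reach, as a shift and turn from the pose commanded when the call began, along the tool's axes at that moment; what a row does not reach only later rows make up. A row lasts 1/10 s, in which the tool goes at most 50 mm and 8.59 degrees, less where a joint would pass 70% of its speed; a pose out of reach is approached as far as the arm can. A call with a gripper value outside its range is refused whole. The fingers move at their own pace and stop on an object; "squeeze" is the grip in N (left out, the last holds). Time passes only in rows, so rows that repeat a pose let the fingers close. It gives the time, the measured TCP pose, the force, the opening and the grip force at its end, in the units of the state.
- readout.read_state(): the state, without advancing time (a new reading comes with each control period).
- read_camera(name): name is "scene" or "top" or "wrist"; returns a dict with "color" (400x640x3 uint8, blue, green, red), "fx", "fy", "cx", "cy" (pixels), "origin" and "attitude" of the camera in the world. Camera axes: x right, y down, z forward; pixel columns grow to the right and rows downward; lengths in m; the calibration is good to about 2 mm. A picture is of the moment at which its call begins. There is no depth.
- finish_job(): hands the job in; it is judged then, once.
The state is a dict: "time": time; "q": joint angles; "joint_vel": joint speeds; "joint_torque": joint torques, N m; "tool_pos": TCP position; "tcp_rot": TCP orientation; "wrist_force": force on the tool from outside, world axes, zero at the start; "torque": the same for the moment, N m; "width": opening from 0.0 (shut) to 1.0 (fully open); "grip_force": force on a finger pad.
Only numpy, scipy, OpenCV 4.12 (cv2) and the standard library are available. Lean on these libraries where they do the work, as an engineer would, in place of code of your own. Each camera call takes 0.05 s, during which the arm holds its last target. There are 200 camera calls.

### The job

Lock the setting of the stop screw: take the steel holding key off the black rubber mat by its orange grip and drop it fully down over the screw's brass blade, with its arm between the two fork pins, and let go. Then swing the red-knobbed jam-nut lever clockwise (seen from above) until the nut seats, and tighten it gently with about 10 N at the knob, so that the key bears firmly on the fork without straining it and the screw keeps its setting. Last, lift the key off and lay it flat on the mat again, leaving the nut tight and everything else on the table where it is.

Things in the scene. Friction and masses are not known exactly. Their poses are not given: they have to be found in the camera images.
- stop_block: Fixed adjustable stop: a grey base plate 150x92x10 mm (from x -47 to +103, y -46 to +46) with a round blue boss (radius 30, top 35 mm up) and, between the fork pins, a blue saddle 60 mm high for the key's arm to rest on. Origin on the table directly under the screw axis, z up; +x is the direction from the screw to the fork.
- stop_fork: Fork fixed on the stop block at its x = +80 mm, on the base plate: two upright steel pins 8 mm in diameter at y = -12 and +12 mm (16 mm clear between them), tops tapered, 72 mm above the table. It takes the arm of the holding key and keeps it from turning. Origin on the table between the pins. It bends if the key is pushed against it with more than 11 N.
- stop_screw (a joint): Angle of the adjusting screw, rad, clockwise from above positive; 0 = the long side of its blade lies along the stop block's x. Starts within 0.03 of 0; this is the setting to keep. Unheld it turns at 0.15 N m (2 N at the lever knob), so the key must hold it; the key's play lets it turn about 0.1.
- screw_shoulder (a point): Point on the upright screw axis, on the flat round steel shoulder (radius 17 mm) that the key rests on, 60 mm above the table. Above it stands the brass blade, 24 mm long (x) x 8 mm thick (y) x 17 mm high, its top 4 mm rounded off. Turns with the screw.
- jam_nut (a joint): Angle of the jam nut, rad, clockwise from above positive: 0 = on its seat; starts backed off, -1.6 to -0.9. Until the seat it runs with 0.06 N m (1 N at the knob); there this reading stops at 0 and the push only tightens, the knob giving by about 1 mm per N above 4 N. It stays where it is left.
- lever_knob (a point): Top centre of the upright red knob at the end of the nut's lever: a post 18 mm in diameter, 42 to 83 mm above the table, 70 mm from the screw axis. On the seat the lever points from 125 to 140 degrees counter-clockwise (from above) from the stop block's +x; backed off, further counter-clockwise. Lever arm: 11 mm bar, 38 to 53 mm up. A push of 8 to 13 N, square to the lever, is right.
- holding_key: Loose steel key, 160 g, lying flat. Origin at the centre of its socket, on the underside; +x along its arm, z up. Socket plate 48x34x12 mm with a slot right through it, 29 mm (x) by 10 mm (y); arm 12 mm wide, to x = 100 mm, as thick as the plate; orange upright grip 34 mm long (x), 14 mm thick (y), centred at x = 38 mm, from 10 to 50 mm above the underside; the key balances there.
- key_mat: Fixed black rubber mat, 100 (x) x 160 (y) x 3 mm, on which the key starts and ends. Origin at the centre of its underside, long side along y. Racks of green sleeves stand beside the way to the stop block: carry the key 0.2 m above the table.
- oil_dropper: Bystander: small brown oil bottle, 34 mm across and 112 mm high, origin at the centre of its underside.
- gauge_plate: Bystander: flat steel gauge plate 50x90x11 mm, origin at the centre of its underside.
- tape_black: Bystander: roll of black tape, 59x57x19 mm, lying flat, origin at the centre of its underside.
- screwdriver: Bystander: screwdriver with yellow handle, 198 mm long, lying; origin at the centre of its underside.

How it is judged:
On the way, in this order (a step that is already met when the one before it is completed fails the run):
1. the holding key sits fully down on the screw's shoulder (within 3 mm) over the blade, its arm between the fork pins, let go, while the nut is still backed off (horizontal distance between holding_key and screw_shoulder below 0.005 m and z of holding_key in the frame of screw_shoulder below 0.003 m and angle between the x axis of holding_key and the x axis of stop_block, either way round below 0.1 rad and horizontal distance between holding_key and stop_fork below 0.09 m and value of joint jam_nut below -0.5 rad and contact force between each of the arm, the fingers and holding_key below 0.1 N), for 0.2 s.
2. the nut is on its seat and tightened, so that the seated key, not touched by the robot, bears on the fork with more than 4 N (value of joint jam_nut above -0.05 rad and contact force between holding_key and stop_fork above 4 N and horizontal distance between holding_key and screw_shoulder below 0.005 m and z of holding_key in the frame of screw_shoulder below 0.005 m and contact force between each of the arm, the fingers and holding_key below 0.1 N), for 0.2 s.
At the end, for the whole second after the job is handed in: The jam nut is on its seat (jam_nut above -0.08 rad), the screw has kept its setting (stop_screw within 0.25 rad of 0), and the holding key lies flat and still on the mat (socket over the mat, underside within 4 mm of its top, tilt under 0.1 rad), let go (value of joint jam_nut above -0.08 rad and value of joint stop_screw between -0.25 and 0.25 rad and z of holding_key in the frame of key_mat between 0 and 0.007 m and x of holding_key in the frame of key_mat between -0.05 and 0.05 m and y of holding_key in the frame of key_mat between -0.08 and 0.08 m and angle between holding_key's own z axis and vertical below 0.1 rad and linear speed of holding_key below 0.02 m/s); the robot touches nothing.
It fails at once if the key is pushed against the fork with more than 11 N (contact force between holding_key and stop_fork above 11 N).
It fails at once if the screw turns more than 0.25 rad from its setting (value of joint stop_screw above 0.25 rad or value of joint stop_screw below -0.25 rad).
It fails at once if a bystander is moved by more than 30 mm (distance of any of oil_dropper, gauge_plate, tape_black, screwdriver from where it was at the start of the episode above 0.03 m).
It also fails if it takes over 72 s, if anything falls off the work surface, if the arm or the gripper's body presses on something with over 40 N, if the wrist force passes 120 N, or if a joint passes its speed limit or range.

## Working session

There is one attempt and no reset: what is moved stays moved. The work goes in short steps, Python scripts to look and compute and a tool call to move; the robot and the scene stay as the last step left them, time stands still between calls to the robot, and variables do not carry over. Pictures are saved under pics/ and viewed, at most 14 in all, crops included, and the job is handed in when it is done.

Besides the shell and the picture viewer there is one more tool, called after "Emit:" in YAML: its name, and indented under it one key for each argument. jog_arm: Moves the arm, as the interface text tells. Its arguments: {"type":"object","properties":{"deltas":{"type":"array"},"squeeze":{"type":"number"}},"required":["deltas"]}

```bash
ls; mkdir -p pics; python3 - <<'E'
from workcell import readout, read_camera, bot
import cv2
for n in ["top","scene"]:
    c=read_camera(n); cv2.imwrite(f"pics/{n}0.png",c["color"]); print(n,{k:v for k,v in c.items() if k!="color"})
s=readout.read_state(); print(s)
E
```

```text
pics
top {'fx': 412.9967211828107, 'fy': 412.9967211828107, 'cx': 315.9135072900642, 'cy': 204.00932908384945, 'origin': array([0.36279877, 0.06427538, 1.50834131]), 'attitude': array([-2.20775554,  2.15773893, -0.09454685])}
scene {'fx': 508.09721395668316, 'fy': 508.09721395668316, 'cx': 321.0044281249108, 'cy': 210.82400406932248, 'origin': array([-0.35775029,  0.73388768,  1.10841176]), 'attitude': array([-1.11625576,  2.34602059, -0.9990179 ])}
{'time': 0.1, 'q': array([-1.38092809e+00,  2.64692527e-01,  1.60525587e+00,  1.16388961e-05,
        1.27372371e+00, -3.69265224e-02]), 'joint_vel': array([ 2.85380655e-05, -8.61899704e-04, -2.33048727e-03,  1.52321548e-04,
        4.49449807e-04, -1.39562578e-03]), 'joint_torque': array([ 7.62227464e-04, -5.16704786e+01, -3.68591166e+01, -2.07131609e-05,
        6.21799220e-03,  1.43617956e-05]), 'tool_pos': array([ 0.15164067, -0.65708793,  0.24706664]), 'tcp_rot': array([-3.11935517e+00, -3.55245323e-01,  2.31962678e-04]), 'wrist_force': array([-0.29613017,  0.64117867,  0.31088652]), 'torque': array([-0.0135814 , -0.0240288 ,  0.00176006]), 'grip_force': 0.0, 'width': 0.9997085559931607}
```

View pics/top0.png

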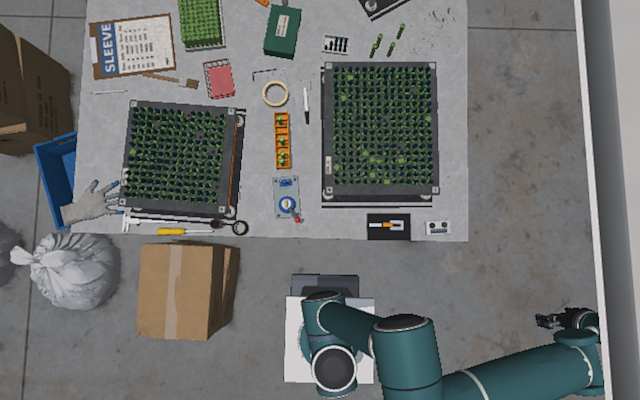

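View pics/scene0.png

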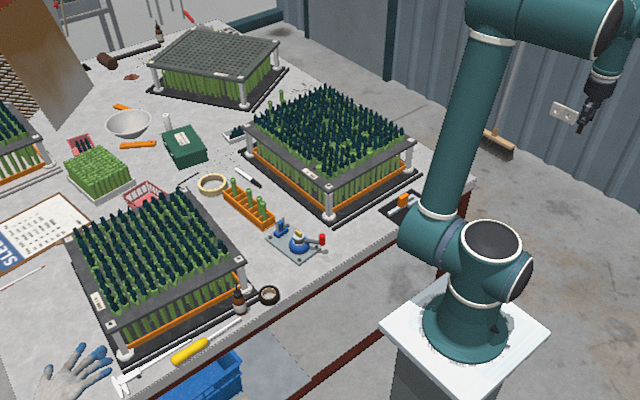

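The top view shows the mat and key at about (389,226), the stop block at (288,200) and the red knob at (299,220). The scene view shows the same layout. I'll measure these and look at an enlarged crop.

```bash
cat > h.py <<'E'
import numpy as np, cv2
from scipy.spatial.transform import Rotation as R
from workcell import readout, read_camera, bot
def ray(c,uv):
    d=R.from_rotvec(c["attitude"]).apply([(uv[0]-c["cx"])/c["fx"],(uv[1]-c["cy"])/c["fy"],1.0]); return c["origin"],d
def on(c,uv,z):
    o,d=ray(c,uv); return o+d*(z-o[2])/d[2]
def proj(c,p):
    v=R.from_rotvec(c["attitude"]).inv().apply(np.asarray(p)-c["origin"]); return np.array([c["fx"]*v[0]/v[2]+c["cx"],c["fy"]*v[1]/v[2]+c["cy"]])
def tri(c1,u1,c2,u2):
    A=[];b=[]
    for c,u in((c1,u1),(c2,u2)):
        o,d=ray(c,u); d/=np.linalg.norm(d); P=np.eye(3)-np.outer(d,d); A.append(P); b.append(P@o)
    return np.linalg.lstsq(np.vstack(A),np.hstack(b),rcond=None)[0]
def blobs(img,lo,hi,amin=8):
    """HSV mask components -> (area, centroid, minAreaRect)"""
    m=cv2.inRange(cv2.cvtColor(img,cv2.COLOR_BGR2HSV),np.array(lo),np.array(hi))
    cs,_=cv2.findContours(m,cv2.RETR_EXTERNAL,cv2.CHAIN_APPROX_NONE)
    out=[]
    for k in cs:
        mm=np.zeros_like(m); cv2.drawContours(mm,[k],-1,255,-1); mm&=m
        M=cv2.moments(mm,True)
        if M["m00"]>=amin: out.append((M["m00"],np.array([M["m10"],M["m01"]])/M["m00"],cv2.minAreaRect(k)))
    return sorted(out,key=lambda t:-t[0])
def goto(p,yaw):
    """deltas for TCP to p, tool down, jaw (tool y) axis at world yaw (mod pi)"""
    s=readout.read_state(); T=R.from_rotvec(s["tcp_rot"])
    best=None
    for k in(0,1):
        y=yaw+k*np.pi; Y=np.array([np.cos(y),np.sin(y),0]);Z=np.array([0,0,-1.]);X=np.cross(Y,Z)
        r=(T.inv()*R.from_matrix(np.c_[X,Y,Z])).as_rotvec(degrees=True)
        if best is None or np.linalg.norm(r)<np.linalg.norm(best): best=r
    print("pos",s["tool_pos"].round(4),"q",s["q"].round(2),"t",s["time"],"shift mm",(T.inv().apply(np.asarray(p)-s["tool_pos"])*1000).round(1),"turn",best.round(2))
E
python3 - <<'E'
from h import *
t=read_camera("top"); im=t["color"]
for uv,z in [((389,226),.003),((385,225),.04),((288,204),.06),((299,220),.083),((288,200),.01),((240,228),0.02),((216,224),.1)]: print(uv,on(t,uv,z).round(3))
a=cv2.resize(im[165:245,265:345],(560,560),interpolation=cv2.INTER_CUBIC)
b=cv2.resize(im[205:245,360:400],(240,240),interpolation=cv2.INTER_CUBIC)
o=np.zeros((560,800,3),np.uint8);o[:,:560]=a;o[:240,560:]=b
cv2.imwrite("pics/crop1.png",o)
goto([.5,-.2,.3],0)
E
```

```text
(389, 226) [ 0.411 -0.211  0.003]
(385, 225) [ 0.413 -0.19   0.04 ]
(288, 204) [0.478 0.155 0.06 ]
(299, 220) [0.422 0.114 0.083]
(288, 200) [0.497 0.159 0.01 ]
(240, 228) [0.391 0.328 0.02 ]
(216, 224) [0.401 0.396 0.1  ]
pos [ 0.1517 -0.6572  0.2472] q [-1.38  0.26  1.61 -0.    1.27 -0.04] t 0.15 shift mm [ 442.2 -367.2  -52.1] turn [-8.000e-02 -7.000e-02 -7.701e+01]
```

View pics/crop1.png

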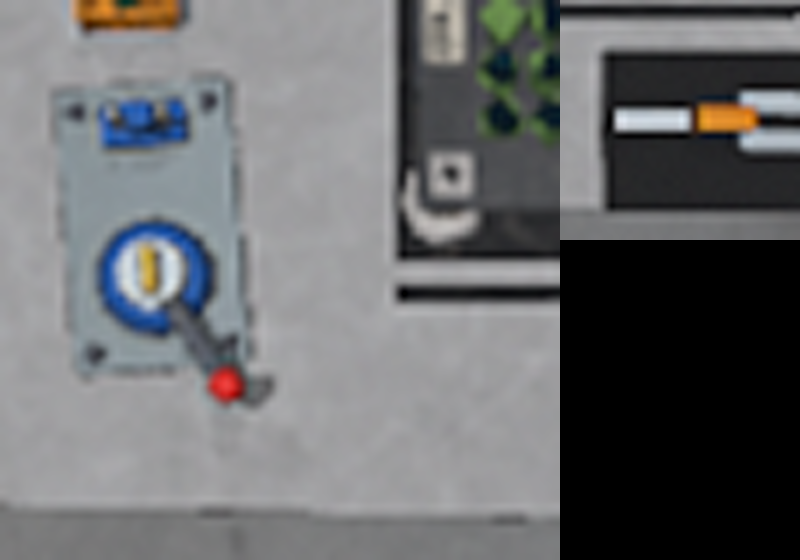

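The crop shows the block with +x pointing up (world +x), tilted slightly left. The lever points to the lower right (knob at crop (226,384)). The key's arm points image-left (world +y), with the grip at crop (727,118). Next I move over the key.

Emit:
jog_arm:
  deltas: [0.345,-0.39,-0.023,0,0,-77,1,0.345,-0.39,-0.023,0,0,-77,1,0.345,-0.39,-0.023,0,0,-77,1,0.345,-0.39,-0.023,0,0,-77,1,0.345,-0.39,-0.023,0,0,-77,1,0.345,-0.39,-0.023,0,0,-77,1,0.345,-0.39,-0.023,0,0,-77,1,0.345,-0.39,-0.023,0,0,-77,1]

```text
time: 0.95
tool_pos: [0.3428, -0.3046, 0.2659]
tcp_rot: [2.37, 2.062, 0.0]
wrist_force: [1.8, -0.8, -0.1]
width: 1.001
grip_force: 0.0
```

```bash
python3 -c "
from h import *
goto([.40,-.20,.27],0)"
```

```text
pos [ 0.3428 -0.3046  0.2659] q [-0.78 -0.17  2.02  0.    1.29 -0.64] t 0.95 shift mm [111.5  42.2  -4.1] turn [ 0.02  0.   -7.93]
```

Emit:
jog_arm:
  deltas: [0.111,0.042,-0.004,0,0,-8,1,0.111,0.042,-0.004,0,0,-8,1,0.111,0.042,-0.004,0,0,-8,1,0.111,0.042,-0.004,0,0,-8,1,0.111,0.042,-0.004,0,0,-8,1]

```text
time: 1.45
tool_pos: [0.3998, -0.2026, 0.2697]
tcp_rot: [-2.224, -2.218, 0.001]
wrist_force: [-0.3, -0.2, 0.5]
width: 1.003
grip_force: 0.0
```

```bash
python3 -c "
from h import *
goto([.40,-.20,.27],0)
c=read_camera('wrist'); cv2.imwrite('pics/w1.png',c['color']); print({k:v for k,v in c.items() if k!='color'})
for a,u,r in blobs(c['color'],(5,150,120),(22,255,255),100): print(a,u.round(1),r)
t=read_camera('top')
cv2.imwrite('pics/t1.png',t['color'])
"
```

```text
pos [ 0.3998 -0.2026  0.2697] q [-0.52 -0.19  2.03 -0.    1.3  -0.52] t 1.45 shift mm [ 2.6  0.2 -0.3] turn [-0.03  0.03 -0.16]
{'fx': 349.597353327337, 'fy': 349.597353327337, 'cx': 318.8878846524512, 'cy': 201.71479463456308, 'origin': array([ 0.40061577, -0.13689317,  0.39560021]), 'attitude': array([ 2.87458946e+00, -2.04529737e-03, -1.62767983e-03])}
1390.0 [447.9 125.1] ((447.9005126953125, 126.99334716796875), (5.920191287994385, 254.90081787109375), 3.8140745162963867)
203.0 [333.8 163.4] ((334.0, 166.5), (37.0, 14.0), 90.0)
```

View pics/w1.png

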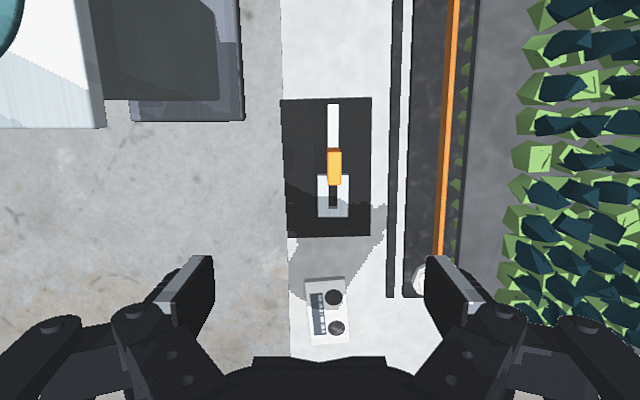

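The wrist view shows the key: arm end at (334,104), grip at about (334,165), socket bottom at (333,216), clear of the gauge plate. The rack rail is at column 395.

```bash
python3 -c "
from h import *
c=read_camera('wrist'); im=c['color']
g=cv2.cvtColor(im,cv2.COLOR_BGR2GRAY)
roi=np.zeros_like(g); roi[100:222,305:362]=1
m=((g>120)&(roi>0))
hsv=cv2.cvtColor(im,cv2.COLOR_BGR2HSV)
ys,xs=np.nonzero(m&(hsv[...,1]<80)); print('rows',ys.min(),ys.max())
arm=[(xs[ys==r].mean(),r) for r in range(108,145)]
pl=[((xs[ys==r].min()+xs[ys==r].max())/2,r,xs[ys==r].min(),xs[ys==r].max()) for r in range(186,214)]
A=[on(c,u,.015) for u in arm]; P=[on(c,p[:2],.015) for p in pl]
A=np.array(A+P); f=np.polyfit(A[:,1],A[:,0],1); print('x=f(y)',f,'yaw deg',90-np.degrees(np.arctan(f[0])))
print(pl[0],pl[-1], on(c,(334,ys.min()-.5),.015), on(c,(333,ys.max()+.5),.015))
mo=cv2.inRange(hsv,np.array((5,150,120)),np.array((22,255,255)))&(roi*255)
yo,xo=np.nonzero(mo); print('orange',xo.min(),xo.max(),yo.min(),yo.max(), on(c,(xo.mean(),yo.min()-.5),.053))
for r in (150,158,166,174,182): print(r, xo[yo==r].min(),xo[yo==r].max())
print('mat',[on(c,u,.003).round(3) for u in ((281,99.5),(370,97.5),(286,237),(371,236))])
print('rack',on(c,(390,200),.0).round(3),on(c,(404,200),.01).round(3))
"
```

```text
rows 103 215
x=f(y) [-0.00656776  0.41396857] yaw deg 90.37629944784621
(np.float64(333.0), 186, np.int64(318), np.int64(348)) (np.float64(333.0), 213, np.int64(318), np.int64(348)) [ 0.41589698 -0.13417667  0.015     ] [ 0.41566432 -0.25819253  0.015     ]
orange 327 341 147 184 [ 0.41487479 -0.1757621   0.053     ]
150 327 340
158 328 341
166 328 341
174 328 341
182 328 340
mat [array([ 0.359, -0.131,  0.003]), array([ 0.455, -0.129,  0.003]), array([ 0.36 , -0.289,  0.003]), array([ 0.462, -0.288,  0.003])]
rack [ 0.483 -0.244  0.   ] [ 0.497 -0.242  0.01 ]
```

Emit:
jog_arm:
  deltas: [0.004,0.016,0.13,0,0,0,0.1,0.004,0.016,0.13,0,0,0,0.1,0.004,0.016,0.13,0,0,0,0.1,0.004,0.016,0.13,0,0,0,0.1,0.004,0.016,0.13,0,0,0,0.1,0.004,0.016,0.13,0,0,0,0.1]

```text
time: 2.2
tool_pos: [0.4173, -0.2003, 0.1422]
tcp_rot: [2.225, 2.213, 0.001]
wrist_force: [0.3, 0.4, 1.2]
width: 0.548
grip_force: 0.0
```

```bash
python3 -c "
from h import *
goto([.4155,-.196,.037],np.radians(0.4)); print(readout.read_state()['width'])
c=read_camera('wrist'); im=c['color']
hsv=cv2.cvtColor(im,cv2.COLOR_BGR2HSV)
for a,u,r in blobs(im,(5,150,120),(22,255,255),100): print(a,u.round(1),r,on(c,u,.053))
mo=cv2.inRange(hsv,np.array((5,150,120)),np.array((22,255,255)));mo[:,:260]=0;mo[:,390:]=0
yo,xo=np.nonzero(mo); print(xo.min(),xo.max(),yo.min(),yo.max(), on(c,((xo.min()+xo.max())/2,yo.min()-.5),.053))
"
```

```text
pos [ 0.4173 -0.2003  0.1422] q [-0.5  -0.05  2.16 -0.    1.03 -0.5 ] t 2.2 shift mm [  4.4  -2.1 105.2] turn [ 0.19  0.11 -0.71]
0.5475078652288818
2213.0 [487.8 144.1] ((487.1405029296875, 147.41488647460938), (8.66983413696289, 297.11199951171875), 5.657070636749268) [ 0.52152646 -0.1574993   0.053     ]
1003.0 [314.5 202.1] ((314.5, 200.5), (59.0, 21.0), 90.0) [ 0.41540093 -0.19376068  0.053     ]
348.0 [474.9 164.2] ((476.10693359375, 161.7172393798828), (8.802821159362793, 65.02461242675781), 4.763641834259033) [ 0.51506818 -0.16986048  0.053     ]
304 325 171 230 [ 0.4155253  -0.17334809  0.053     ]
```

Emit:
jog_arm:
  deltas: [0.004,-0.002,0.04,0,0,-0.7,0.1,0.004,-0.002,0.08,0,0,-0.7,0.1,0.004,-0.002,0.105,0,0,-0.7,0.1,0.004,-0.002,0.105,0,0,-0.7,0.1,0.004,-0.002,0.105,0,0,-0.7,0.1,0.004,-0.002,0.105,0,0,-0.7,-1,0.004,-0.002,0.105,0,0,-0.7,-1,0.004,-0.002,0.105,0,0,-0.7,-1]
  squeeze: 40

```text
time: 3.05
tool_pos: [0.4159, -0.1958, 0.0371]
tcp_rot: [2.21, 2.227, 0.002]
wrist_force: [-0.1, 0.6, 7.3]
width: 0.158
grip_force: 40.3
```

Emit:
jog_arm:
  deltas: [0,0,0,0,0,0,-1,0,0,0,0,0,0,-1,0,0,0,0,0,0,-1]

```text
time: 3.35
tool_pos: [0.4159, -0.1958, 0.0371]
tcp_rot: [2.21, 2.227, 0.002]
wrist_force: [-1.2, 1.1, 7.8]
width: 0.158
grip_force: 40.3
```

Emit:
jog_arm:
  deltas: [0,0,-0.03,0,0,0,-1,0,0,-0.07,0,0,0,-1,0,0,-0.115,0,0,0,-1,0,0,-0.16,0,0,0,-1,0,0,-0.2,0,0,0,-1,0,0,-0.225,0,0,0,-1,0,0,-0.23,0,0,0,-1,0,0,-0.23,0,0,0,-1]

```text
time: 4.15
tool_pos: [0.4142, -0.1949, 0.2655]
tcp_rot: [2.211, 2.229, 0.001]
wrist_force: [-0.2, -0.5, -2.6]
width: 0.162
grip_force: 39.6
```

```bash
python3 -c "
from h import *
print(readout.read_state()['width'],readout.read_state()['wrist_force'],readout.read_state()['grip_force'])
goto([.46,.10,.265],np.radians(90))
"
```

```text
0.16168445501856804 [-0.24250839 -0.45639038 -2.58204386] 39.56232011318207
pos [ 0.4142 -0.1949  0.2655] q [-0.49 -0.17  2.03  0.    1.28 -0.5 ] t 4.15 shift mm [294.5  48.1   0.3] turn [ 3.000e-02  1.100e-01 -8.955e+01]
```

Emit:
jog_arm:
  deltas: [0.24,0.006,0,0,0,90,-1,0.24,0.006,0,0,0,90,-1,0.24,0.006,0,0,0,90,-1,0.24,0.006,0,0,0,90,-1,0.24,0.006,0,0,0,90,-1,0.24,0.006,0,0,0,90,-1,0.24,0.006,0,0,0,90,-1,0.24,0.006,0,0,0,90,-1]

```text
time: 4.95
tool_pos: [0.4162, 0.0464, 0.2616]
tcp_rot: [-3.044, -0.774, 0.009]
wrist_force: [0.5, -0.4, -2.1]
width: 0.157
grip_force: 39.6
```

```bash
python3 -c "
from h import *
goto([.42,.05,.265],np.radians(-90))
"
```

```text
pos [0.4162 0.0464 0.2616] q [ 0.05 -0.25  2.09  0.    1.3   1.12] t 4.95 shift mm [ 5.  -1.4 -3.4] turn [-0.06  0.32 28.53]
```

Emit:
jog_arm:
  deltas: [0.002,0,-0.003,0,0,28.5,-1,0.002,0,-0.003,0,0,28.5,-1,0.002,0,-0.003,0,0,28.5,-1,0.002,0,-0.003,0,0,28.5,-1,0.002,0,-0.003,0,0,28.5,-1,0.002,0,-0.003,0,0,28.5,-1]

```text
time: 5.55
tool_pos: [0.4187, 0.0462, 0.2658]
tcp_rot: [3.141, 0.008, -0.006]
wrist_force: [-0.4, -0.6, -1.2]
width: 0.157
grip_force: 39.6
```

```bash
python3 -c "
from h import *
goto([.42,.05,.265],np.radians(-90))
c=read_camera('wrist'); cv2.imwrite('pics/w2.png',c['color'])
import pickle; pickle.dump(c,open('w2.pkl','wb'))
"
```

```text
pos [0.4187 0.0462 0.2658] q [ 0.05 -0.24  2.08  0.    1.3   1.62] t 5.55 shift mm [ 1.3 -3.8  0.8] turn [0.01 0.21 0.3 ]
```

View pics/w2.png

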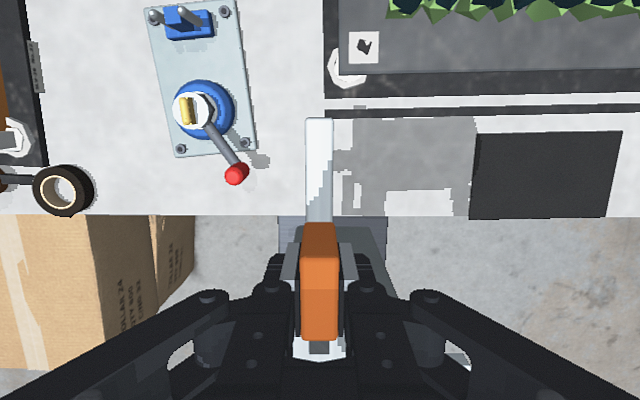

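The wrist view shows the screw shoulder at about (190,110), blade at (187,110), fork pins at about (154,15) and (222,12), and knob at (236,174). The key's arm end in the grip is at (319,118).

```bash
cat > m2.py <<'E'
from h import *
import pickle,sys
c=pickle.load(open('w2.pkl','rb')); im=c['color']; hsv=cv2.cvtColor(im,cv2.COLOR_BGR2HSV); g=cv2.cvtColor(im,cv2.COLOR_BGR2GRAY)
for a,u,r in blobs(im[80:140,150:250],(18,90,90),(35,255,255),10): print('brass',a,u+[150,80],r,on(c,u+[150,80],.073))
for a,u,r in blobs(im[140:200,200:270],(0,150,90),(6,255,255),30): print('red',a,u+[200,140],r)
for a,u,r in blobs(im[0:160,140:260],(100,130,60),(125,255,255),60): print('blue',a,u+[140,0],r)
# shoulder: bright low-sat region near blade (incl. brass filled by hull)
m=((g>200)&(hsv[...,1]<40)).astype(np.uint8)*255; r=np.zeros_like(m); r[85:135,165:222]=m[85:135,165:222]
k=max(cv2.findContours(r,cv2.RETR_EXTERNAL,cv2.CHAIN_APPROX_NONE)[0],key=cv2.contourArea); h=cv2.convexHull(k); print('shoulder',cv2.boundingRect(h),cv2.minEnclosingCircle(h))
o=np.hstack([cv2.resize(im[0:160,140:260],(450,600),interpolation=cv2.INTER_CUBIC),cv2.resize(im[110:240,280:350],(323,600),interpolation=cv2.INTER_CUBIC)])
cv2.imwrite('pics/crop2.png',o)
E
python3 m2.py
```

```text
brass 250.0 [186.268 110.808] ((36.432430267333984, 30.594594955444336), (27.290231704711914, 11.836727142333984), 80.53767395019531) [0.48038864 0.16251007 0.073     ]
red 369.0 [236.21680217 173.1897019 ] ((36.25, 33.25), (17.677669525146484, 25.45584487915039), 45.0)
blue 1132.0 [186.71819788  24.78533569] ((48.15243911743164, 21.3719539642334), (34.34421157836914, 47.706424713134766), 83.6598129272461)
blue 1099.0 [214.42584167 101.43039126] ((69.80215454101562, 101.2865219116211), (63.09934997558594, 36.944881439208984), 38.81138229370117)
blue 187.0 [196.14973262 133.26203209] ((53.75041961669922, 132.697998046875), (32.02082061767578, 9.05556869506836), 11.768288612365723)
shoulder (165, 85, 44, 50) ((180.01351928710938, 109.5), 28.734325408935547)
```

View pics/crop2.png

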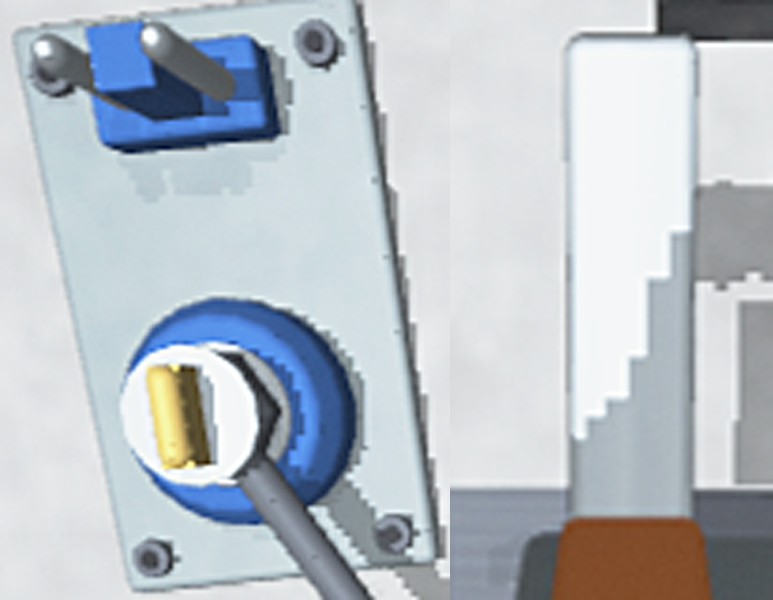

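The crop shows pin tops at full-image (151.7,11.7) and (181.1,9.6), shoulder centre (190.7,110.4), blade top (184.5,111.2), and key arm end spanning columns 305.4 to 333.1 at row 117.6.

```bash
python3 -c "
from h import *
import pickle
c=pickle.load(open('w2.pkl','rb'))
p1=on(c,(151.7,11.7),.071);p2=on(c,(181.1,9.6),.071);f=(p1+p2)/2
s=on(c,(190.7,110.4),.06); b=on(c,(184.5,111.2),.077); o=on(c,(203.5,109.3),.035)
print('fork',f,np.linalg.norm(p1-p2)); print('shoulder',s,'blade',b,'boss',o)
for q in (s,b,o): d=f-q; print(np.hypot(*d[:2]),np.degrees(np.arctan2(d[1],d[0])))
d=p1-p2; print('pins yaw',np.degrees(np.arctan2(d[1],d[0]))-90)
C=[on(c,u,.01) for u in ((143.7,8),(175.5,157.3),(256.5,150.7))]
d=C[0]-C[1];print('edge yaw',np.degrees(np.arctan2(d[1],d[0])),np.hypot(*d[:2])); d=C[1]-C[2];print(np.degrees(np.arctan2(d[1],d[0]))-90,np.hypot(*d[:2]))
k=on(c,(236.2,168),.083);print('knob approx',k)
# key in hand: tip width mid, assumed top z = tcp-.022
S=readout.read_state(); z=S['tool_pos'][2]-.034+.012
print('tcp',S['tool_pos'],'key tip',on(c,(319.3,117.6),z), 'mid near grip',on(c,((566+692)/2/4.615-450/4.615+280,110+500/4.615),z), 'expected', S['tool_pos']+[.062,0,0])
"
```

```text
fork [0.5603785  0.17203941 0.071     ] 0.02452397448196286
shoulder [0.48052583 0.16318862 0.06      ] blade [0.48012541 0.16261093 0.077     ] boss [0.48120271 0.15935328 0.035     ]
0.0803416804902898 6.324786168268856
0.08080503585934751 6.700640303454698
0.08018568049799313 9.102976847320509
pins yaw 4.014430288088491
edge yaw 6.222527692228278 0.14768507496539748
5.000910627290892 0.08927250769472617
knob approx [0.43145679 0.11898896 0.083     ]
tcp [0.41902598 0.04617495 0.26629601] key tip [0.48136132 0.0452851  0.24429601] mid near grip [0.43796569 0.04521969 0.24429601] expected [0.48102598 0.04617495 0.26629601]
```

```bash
python3 -c "
from h import *
goto([.5229,.123,.205],np.radians(-83.8))
"
```

```text
pos [0.419  0.0462 0.2663] q [ 0.05 -0.24  2.08 -0.    1.31  1.62] t 5.6 shift mm [104.4 -76.3  61. ] turn [-0.    0.16 -5.92]
```

Emit:
jog_arm:
  deltas: [0.035,-0.025,0.005,0,0,-6,-1,0.07,-0.05,0.01,0,0.1,-6,-1,0.104,-0.076,0.03,0,0.1,-6,-1,0.104,-0.076,0.061,0,0.1,-6,-1,0.104,-0.076,0.061,0,0.1,-6,-1,0.104,-0.076,0.061,0,0.1,-6,-1,0.104,-0.076,0.061,0,0.1,-6,-1]

```text
time: 6.3
tool_pos: [0.5239, 0.1223, 0.2083]
tcp_rot: [-3.137, -0.17, -0.005]
wrist_force: [0.5, 0.0, -2.3]
width: 0.158
grip_force: 39.8
```

```bash
python3 -c "
from h import *
goto([.5229,.123,.205],np.radians(-83.8))
c=read_camera('wrist'); import pickle; pickle.dump(c,open('w3.pkl','wb'))
im=c['color']
o=cv2.resize(im[60:380,100:500],(800,640),interpolation=cv2.INTER_CUBIC)[:600]
for u in ((.4803,.1628,.06),(.5181+.042,.1717,.071)): print(proj(c,u))
cv2.imwrite('pics/w3.png',im)
"
```

```text
pos [0.5239 0.1223 0.2083] q [ 0.18  0.03  1.94 -0.    1.16  1.65] t 6.3 shift mm [-0.9 -0.8  3.3] turn [ 0.   -0.2   0.01]
[263.85976647 237.97374252]
[257.03154015 142.36874123]
```

View pics/w3.png

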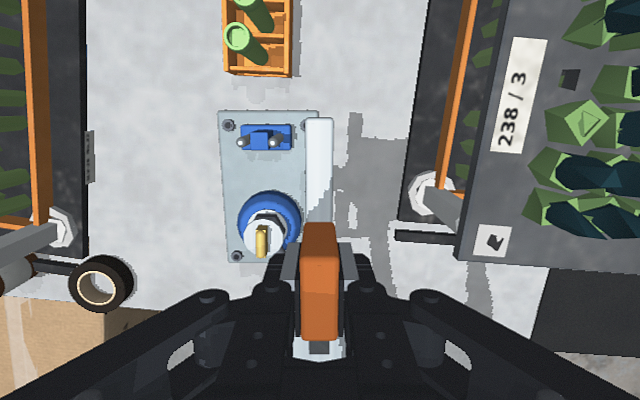

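The view shows pins at about (242,143) and (272,143), blade at (262,241), and key arm end columns 306 to 333 at row 118. The prediction matches. Now a finer measurement.

```bash
cat > m3.py <<'E'
from h import *
import pickle
c=pickle.load(open('w3.pkl','rb')); im=c['color']; hsv=cv2.cvtColor(im,cv2.COLOR_BGR2HSV); g=cv2.cvtColor(im,cv2.COLOR_BGR2GRAY)
for lo in (90,200,230):
  for a,u,r in blobs(im[200:280,230:300],(15,60,lo),(35,255,255),20)[:1]: print('brass',lo,a,u+[230,200],r)
print('white rows'); 
for r in range(216,258,5):
    x=np.nonzero((g[r,235:300]>190))[0]+235; print(r,x.min() if len(x) else None,x.max() if len(x) else None)
print('brass row', [tuple(im[240,x]) for x in range(250,276,1)])
bm=cv2.inRange(hsv,np.array((100,130,60)),np.array((125,255,255)));bm[:185]=0;bm[260:]=0
y,x=np.nonzero(bm[:,220:320]);print('boss',x.min()+220,x.max()+220,y.min(),y.max())
for r in (118,119,125,150,180,210):
    x=np.nonzero(g[r,295:345]>170)[0]+295; print('arm',r,x.min() if len(x) else None,x.max() if len(x) else None)
cv2.imwrite('pics/crop3.png',np.hstack([cv2.resize(im[205:265,230:300],(420,360),interpolation=cv2.INTER_CUBIC),cv2.resize(im[120:180,230:290],(360,360),interpolation=cv2.INTER_CUBIC)]))
E
python3 m3.py
```

```text
brass 90 304.0 [260.5625     242.11842105] ((30.5, 41.0), (32.0, 9.0), 90.0)
brass 200 174.0 [259.41954023 243.94252874] ((29.5, 44.5), (25.0, 7.0), 90.0)
brass 230 78.0 [259.32051282 243.16666667] ((29.0, 44.5), (4.0, 23.0), 0.0)
white rows
216 235 254
221 235 271
226 235 278
231 237 280
236 238 282
241 244 299
246 246 280
251 250 276
256 258 261
brass row [(np.uint8(238), np.uint8(234), np.uint8(227)), (np.uint8(238), np.uint8(234), np.uint8(227)), (np.uint8(238), np.uint8(232), np.uint8(225)), (np.uint8(235), np.uint8(229), np.uint8(221)), (np.uint8(243), np.uint8(233), np.uint8(222)), (np.uint8(193), np.uint8(201), np.uint8(199)), (np.uint8(108), np.uint8(181), np.uint8(211)), (np.uint8(117), np.uint8(205), np.uint8(229)), (np.uint8(132), np.uint8(220), np.uint8(239)), (np.uint8(141), np.uint8(230), np.uint8(244)), (np.uint8(138), np.uint8(227), np.uint8(242)), (np.uint8(126), np.uint8(214), np.uint8(234)), (np.uint8(118), np.uint8(198), np.uint8(225)), (np.uint8(108), np.uint8(180), np.uint8(208)), (np.uint8(87), np.uint8(144), np.uint8(168)), (np.uint8(51), np.uint8(87), np.uint8(101)), (np.uint8(28), np.uint8(55), np.uint8(64)), (np.uint8(86), np.uint8(99), np.uint8(102)), (np.uint8(156), np.uint8(152), np.uint8(144)), (np.uint8(172), np.uint8(164), np.uint8(153)), (np.uint8(161), np.uint8(152), np.uint8(144)), (np.uint8(232), np.uint8(226), np.uint8(215)), (np.uint8(244), np.uint8(241), np.uint8(235)), (np.uint8(240), np.uint8(236), np.uint8(229)), (np.uint8(238), np.uint8(233), np.uint8(225)), (np.uint8(237), np.uint8(233), np.uint8(225))]
boss 238 300 191 249
arm 118 295 344
arm 119 295 344
arm 125 295 344
arm 150 295 344
arm 180 295 329
arm 210 304 335
```

View pics/crop3.png

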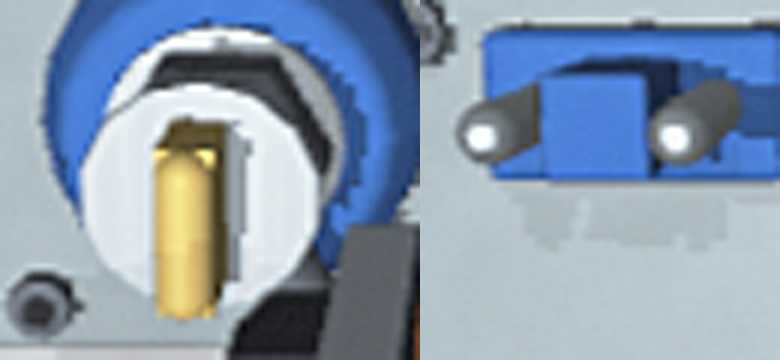

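```bash
python3 -c "
from h import *
import pickle
c=pickle.load(open('w3.pkl','rb'))
s=on(c,(263.5,238.5),.06); b=on(c,(260.2,244.3),.075); f=on(c,(256.3,143),.072); o=on(c,(269,220),.035)
p=on(c,(240.3,143),.072)-on(c,(272.3,143),.072)
print('sh',s,'blade',b,'fork',f,'boss',o,'pin gap',np.linalg.norm(p),np.degrees(np.arctan2(p[1],p[0]))-90)
for q in (s,b): d=f-q; print(np.hypot(*d[:2]),np.degrees(np.arctan2(d[1],d[0])))
S=readout.read_state(); T=R.from_rotvec(S['tcp_rot']); print(S['tool_pos'],T.as_matrix().round(4))
z=S['tool_pos'][2]-.022
for u in ((319.3,117.6),(319,150),(319.1,218)): print('key tool',T.inv().apply(on(c,u,z)-S['tool_pos'])*1000)
goto([.5180,.1675,.125],np.radians(-83.8))
"
```

```text
sh [0.47979813 0.16306721 0.06      ] blade [0.48064484 0.16344395 0.075     ] fork [0.55969066 0.17204709 0.072     ] boss [0.4879971  0.16251755 0.035     ] pin gap 0.023809832281379034 6.283869898429373
0.08039560721541002 6.413096048616142
0.0795126131920979 6.211466995259563
[0.52416366 0.12235452 0.20882894] [[ 9.941e-01  1.079e-01  4.600e-03]
 [ 1.079e-01 -9.942e-01  6.000e-04]
 [ 4.600e-03 -1.000e-04 -1.000e+00]]
key tool [62.24412431  1.22086821 22.28823055]
key tool [48.9907936   1.1179535  22.22689785]
key tool [18.98784562  1.20817109 22.08802916]
pos [0.5242 0.1224 0.2088] q [ 0.18  0.03  1.94 -0.    1.16  1.65] t 6.35 shift mm [ -1.6 -45.5  83.8] turn [-0.   -0.27 -0.  ]
```

Emit:
jog_arm:
  deltas: [-0.002,-0.03,0,0,-0.3,0,-1,-0.002,-0.047,0.02,0,-0.3,0,-1,-0.002,-0.047,0.05,0,-0.3,0,-1,-0.002,-0.047,0.075,0,-0.3,0,-1,-0.002,-0.047,0.08,0,-0.3,0,-1,-0.002,-0.047,0.08,0,-0.3,0,-1,-0.002,-0.047,0.08,0,-0.3,0,-1]

```text
time: 7.05
tool_pos: [0.518, 0.1692, 0.1291]
tcp_rot: [-3.137, -0.17, 0.0]
wrist_force: [1.2, 0.5, -0.8]
width: 0.156
grip_force: 39.9
```

```bash
python3 -c "
from h import *
goto([.5174,.1686,.095],np.radians(-83.7))
c=read_camera('wrist'); cv2.imwrite('pics/w4.png',c['color'][40:360,120:520])
s=read_camera('scene'); 
u=proj(s,[.48,.163,.08]).astype(int); print(u)
a=cv2.resize(s['color'][u[1]-55:u[1]+45,u[0]-60:u[0]+40],(400,400),interpolation=cv2.INTER_CUBIC)
w=cv2.resize(c['color'][60:360,150:450],(400,400)); cv2.imwrite('pics/w4.png',np.hstack([w,a]))
"
```

```text
pos [0.518  0.1692 0.1291] q [0.27 0.13 2.   0.   1.01 1.73] t 7.05 shift mm [-0.7  0.6 34.1] turn [-0.03  0.   -0.1 ]
[299 229]
```

View pics/w4.png

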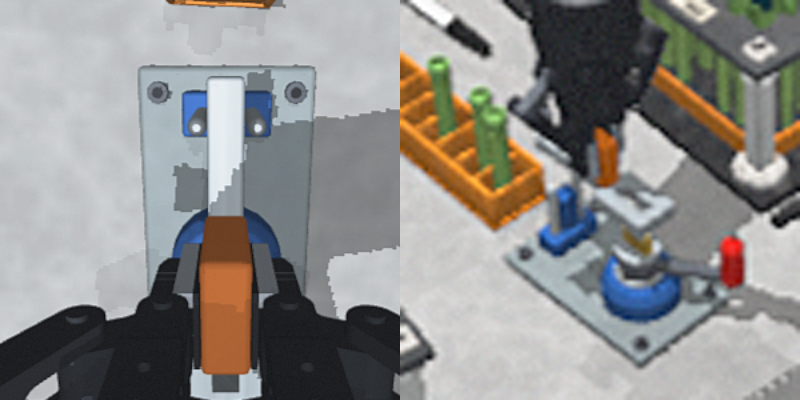

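The left half shows the arm centred between the pins (arm at 226, pins at 194 and 258). The right half shows the socket over the blade. Descending.

Emit:
jog_arm:
  deltas: [-0.0007,0,0.008,0,0,0,-1,-0.0007,0,0.014,0,0,0,-1,-0.0007,0,0.019,0,0,0,-1,-0.0007,0,0.023,0,0,0,-1,-0.0007,0,0.023,0,0,0,-1]

```text
time: 7.65
tool_pos: [0.5154, 0.1689, 0.1029]
tcp_rot: [3.136, 0.171, -0.008]
wrist_force: [-0.4, 0.0, -1.3]
width: 0.158
grip_force: 39.9
```

```bash
python3 -c "
from h import *
goto([.5174,.1689,.094],np.radians(-83.7)); print(readout.read_state()['joint_vel'].round(3))
"
```

```text
pos [0.5154 0.1689 0.1029] q [0.27 0.16 2.02 0.   0.97 1.73] t 7.65 shift mm [2.1 0.2 8.9] turn [ 0.02  0.28 -0.07]
[ 0.002 -0.008 -0.009  0.     0.014 -0.002]
```

Emit:
jog_arm:
  deltas: [0.001,0,0.003,0,0.2,0,-1,0.0015,0,0.006,0,0.3,0,-1,0.0015,0,0.008,0,0.3,0,-1,0.0015,0,0.009,0,0.3,0,-1,0.0015,0,0.009,0,0.3,0,-1]

```text
time: 8.15
tool_pos: [0.5172, 0.1692, 0.0947]
tcp_rot: [3.137, 0.171, 0.002]
wrist_force: [-0.8, -0.4, -1.0]
width: 0.156
grip_force: 39.9
```

```bash
python3 -c "
from h import *
goto([.5174,.1689,.094],np.radians(-83.7)); print(readout.read_state()['joint_vel'].round(3),readout.read_state()['torque'])
"
```

```text
pos [0.5172 0.1692 0.0947] q [ 0.27  0.16  2.03 -0.    0.95  1.73] t 8.15 shift mm [0.2 0.3 0.7] turn [ 0.01 -0.08 -0.08]
[ 0.002 -0.001 -0.004 -0.     0.003 -0.001] [0.09080247 0.01694783 0.04033642]
```

Emit:
jog_arm:
  deltas: [0,0,0.001,0,0,0,-1,0,0,0.001,0,0,0,-0.3,0,0,0.001,0,0,0,-0.1,0,0,0.001,0,0,0,0,0,0,0.001,0,0,0,0,0,0,0.001,0,0,0,0]

```text
time: 8.75
tool_pos: [0.5174, 0.1693, 0.0941]
tcp_rot: [-3.137, -0.17, -0.003]
wrist_force: [0.1, -0.2, 0.3]
width: 0.501
grip_force: 0.0
```

Emit:
jog_arm:
  deltas: [0,0,-0.01,0,0,0,0,0,0,-0.03,0,0,0,0,0,0,-0.06,0,0,0,0,0,0,-0.1,0,0,0,0,0,0,-0.11,0,0,0,0,0,0,-0.11,0,0,0,0]

```text
time: 9.35
tool_pos: [0.5191, 0.1698, 0.2074]
tcp_rot: [-3.136, -0.17, -0.013]
wrist_force: [0.1, -0.1, 0.2]
width: 0.504
grip_force: 0.0
```

```bash
python3 -c "
from h import *
goto([.48,.163,.205],np.radians(-83.7))
c=read_camera('wrist'); s=read_camera('scene')
import pickle; pickle.dump(c,open('w5.pkl','wb'))
u=(299,229)
a=cv2.resize(s['color'][u[1]-55:u[1]+45,u[0]-60:u[0]+40],(400,400),interpolation=cv2.INTER_CUBIC)
w=cv2.resize(c['color'][100:400,170:470],(400,400)); cv2.imwrite('pics/w5.png',np.hstack([w,a]))
"
```

```text
pos [0.5191 0.1698 0.2074] q [ 0.27  0.05  1.93 -0.    1.16  1.73] t 9.35 shift mm [-39.6   2.5   2.1] turn [-0.05 -0.46 -0.08]
```

View pics/w5.png

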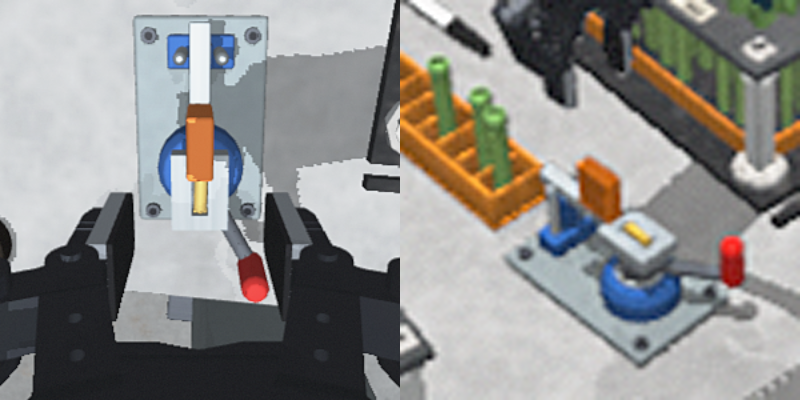

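The key is seated over the blade and between the pins, and released. The red knob is at crop (255,288). Now I locate the knob precisely.

```bash
python3 -c "
from h import *
import pickle
c=pickle.load(open('w5.pkl','rb')); im=c['color']
for lo in (60,):
  for a,u,r in blobs(im[250:360,300:420],(0,130,lo),(8,255,255),40): print(a,u+[300,250],r)
hsv=cv2.cvtColor(im,cv2.COLOR_BGR2HSV)
m=cv2.inRange(hsv,np.array((0,130,210)),np.array((8,255,255)));y,x=np.nonzero(m[280:360,300:420]);print('bright top',x.mean()+300,y.mean()+280,x.min()+300,x.max()+300,y.min()+280,y.max()+280)
S=np.array([.4795,.1651])
for cc in ((361.3,316),):
  k=on(c,cc,.083); d=k[:2]-S; print(k,np.hypot(*d),np.degrees(np.arctan2(d[1],d[0]))%360)
  d=k[:2]-[.480,.1632]; print(np.hypot(*d),np.degrees(np.arctan2(d[1],d[0]))%360)
"
```

```text
601.0 [359.52911814 308.44259567] ((58.9705924987793, 58.382354736328125), (35.65273666381836, 19.645383834838867), 75.96376037597656)
bright top 361.3176470588235 319.25882352941176 353 369 313 326
[0.42703645 0.12396135 0.083     ] 0.06666943169434283 218.10133223686879
0.06591517126372551 216.53331773445652
```

Emit:
jog_arm:
  deltas: [-0.1,0.036,0,0,0,-70,-0.2,-0.1,0.036,0,0,0,-70,-0.2,-0.1,0.036,0,0,0,-70,-0.2,-0.1,0.036,0,0,0,-70,-0.2,-0.1,0.036,0,0,0,-70,-0.2,-0.1,0.036,0,0,0,-70,-0.2,-0.1,0.036,0,0,0,-70,-0.2,-0.1,0.036,0,0,0,-70,-0.2]

```text
time: 10.25
tool_pos: [0.42, 0.1222, 0.2013]
tcp_rot: [-2.486, -1.919, 0.004]
wrist_force: [0.1, -0.9, 0.6]
width: 0.402
grip_force: 0.0
```

Emit:
jog_arm:
  deltas: [0,0,0,0,0,-70,-0.2,0,0,0,0,0,-70,-0.2,0,0,0,0,0,-70,-0.2,0,0,0,0,0,-70,-0.2,0,0,0,0,0,-70,-0.2,0,0,0,0,0,-70,-0.2,0,0,0,0,0,-70,-0.2,0,0,0,0,0,-70,-0.2]

```text
time: 11.05
tool_pos: [0.42, 0.1222, 0.2013]
tcp_rot: [-0.968, -2.986, 0.003]
wrist_force: [-0.0, -0.5, 0.7]
width: 0.399
grip_force: 0.0
```

Emit:
jog_arm:
  deltas: [0,0,0,0,0,-65,-0.2,0,0,0,0,0,-65,-0.2,0,0,0,0,0,-65,-0.2,0,0,0,0,0,-65,-0.2,0,0,0,0,0,-65,-0.2,0,0,0,0,0,-65,-0.2,0,0,0,0,0,-65,-0.2,0,0,0,0,0,-65,-0.2]

```text
time: 11.85
tool_pos: [0.42, 0.1222, 0.2013]
tcp_rot: [0.786, -3.039, 0.0]
wrist_force: [0.5, 0.0, -0.7]
width: 0.399
grip_force: 0.0
```

```bash
python3 -c "
from h import *
goto([.4236,.1230,.13],np.radians(127)); print(readout.read_state()['width'])
t=read_camera('top');s=read_camera('scene')
r=[[ (a,u) for a,u,_ in blobs(c['color'],(0,150,100),(6,255,255),8) if np.hypot(*(u-proj(c,[.424,.123,.06])))<25] for c in (t,s)]
print(r)
if r[0] and r[1]: print(tri(t,r[0][0][1],s,r[1][0][1]))
"
```

```text
pos [0.42   0.1222 0.2013] q [ 0.23 -0.16  2.14 -0.    1.17 -1.85] t 11.85 shift mm [-3.8 -1.1 71.3] turn [ 0.04 -0.17 -7.99]
0.3992774261513046
[[], [(47.0, array([321.76595745, 239.10638298]))]]
```

```bash
python3 -c "
from h import *
s=read_camera('scene'); k=on(s,(321.77,239.1),.0625); d=k[:2]-[.4795,.1651]; print(k,np.hypot(*d),np.degrees(np.arctan2(d[1],d[0]))%360)
c=read_camera('wrist'); cv2.imwrite('pics/w6.png',c['color'])
for a,u,_ in blobs(c['color'],(0,130,60),(8,255,255),100): print(a,u)
"
```

```text
[0.42394923 0.12724588 0.0625    ] 0.06722218791984533 214.27180650644075
558.0 [319.58422939 200.02150538]
```

Emit:
jog_arm:
  deltas: [-0.003,0,0.04,0,0,-6,-0.2,-0.003,0,0.08,0,0,-6,-0.2,-0.003,0,0.1,0,0,-6,-0.2,-0.003,0,0.11,0,0,-6,-0.2,-0.003,0,0.12,0,0,-6,-0.2,-0.003,0,0.126,0,0,-6,-0.2,-0.003,0,0.126,0,0,-6,-0.2]

```text
time: 12.75
tool_pos: [0.4246, 0.1241, 0.0777]
tcp_rot: [-0.937, 2.997, -0.001]
wrist_force: [0.8, 0.3, -0.7]
width: 0.4
grip_force: 0.0
```

```bash
cat > arc.py <<'E'
from h import *
import sys
# rows for knob arc: jaw centre at angle th (world deg) about screw, tangential lead in m
s=readout.read_state(); T=R.from_rotvec(s["tcp_rot"]); S=np.array([.4795,.1651]); rad=.07
print(s["tool_pos"].round(4), s["time"], s["wrist_force"].round(1))
d=s["tool_pos"][:2]-S; print("now angle",np.degrees(np.arctan2(d[1],d[0]))%360,"r",np.hypot(*d))
for th in map(float,sys.argv[2:]):
    a=np.radians(th); p=np.r_[S+rad*np.array([np.cos(a),np.sin(a)]),float(sys.argv[1])]
    y=a-np.pi/2; Y=np.array([np.cos(y),np.sin(y),0]);Z=np.array([0,0,-1.]);X=np.cross(Y,Z)
    r=(T.inv()*R.from_matrix(np.c_[X,Y,Z])).as_rotvec(degrees=True)
    print(th,T.inv().apply(p-s["tool_pos"]).round(4),r.round(1))
E
python3 arc.py .075 215 209 203 197 191 185 179 173
```

```text
[0.4246 0.1241 0.0777] 12.75 [ 0.8  0.3 -0.7]
now angle 216.77594252638352 r 0.06854345002330055
215.0 [0.0015 0.0021 0.0027] [-0.1  0.1 -0.3]
209.0 [0.0012 0.0094 0.0027] [-0.   0.1  5.7]
203.0 [0.     0.0167 0.0027] [-0.   0.1 11.7]
197.0 [-0.0018  0.0238  0.0027] [-0.   0.1 17.7]
191.0 [-0.0044  0.0306  0.0027] [-0.   0.1 23.7]
185.0 [-0.0077  0.0372  0.0027] [-0.   0.1 29.7]
179.0 [-0.0117  0.0433  0.0027] [-0.   0.1 35.7]
173.0 [-0.0162  0.049   0.0027] [-0.   0.1 41.7]
```

Emit:
jog_arm:
  deltas: [0.0015,0.002,0.0027,0,0,0,-0.2,0.001,0.009,0.0027,0,0,6,-0.2,0,0.017,0.0027,0,0,12,-0.2,-0.002,0.024,0.0027,0,0,18,-0.2,-0.004,0.031,0.0027,0,0,24,-0.2,-0.008,0.037,0.0027,0,0,30,-0.2,-0.012,0.043,0.0027,0,0,36,-0.2,-0.016,0.049,0.0027,0,0,42,-0.2]

```text
time: 13.55
tool_pos: [0.4103, 0.1738, 0.076]
tcp_rot: [0.205, 3.131, 0.001]
wrist_force: [0.1, -0.6, 0.1]
width: 0.398
grip_force: 0.5
```

```bash
python3 arc.py .075 173 169 165 161 157 153 150 147; python3 -c "
from h import *
c=read_camera('wrist')
for a,u,_ in blobs(c['color'],(0,130,60),(8,255,255),100): print(a,u)"
```

```text
[0.4103 0.1738 0.076 ] 13.55 [ 0.1 -0.6  0.1]
now angle 172.84492000659617 r 0.06975178210538943
173.0 [ 0.0003 -0.0002  0.001 ] [ 0.   0.2 -0.5]
169.0 [0.0001 0.0047 0.001 ] [0.1 0.2 3.5]
165.0 [-0.0003  0.0096  0.001 ] [0.1 0.2 7.5]
161.0 [-0.0012  0.0144  0.001 ] [ 0.1  0.2 11.5]
157.0 [-0.0023  0.0191  0.001 ] [ 0.1  0.2 15.5]
153.0 [-0.0038  0.0238  0.001 ] [ 0.1  0.2 19.5]
150.0 [-0.0051  0.0272  0.001 ] [ 0.1  0.2 22.5]
147.0 [-0.0066  0.0306  0.001 ] [ 0.1  0.2 25.5]
2678.0 [339.97834205 120.35511576]
2417.0 [299.17501034 271.4087712 ]
```

Emit:
jog_arm:
  deltas: [0,0.005,0.001,0,0,3.5,-0.2,0,0.01,0.001,0,0,7.5,-0.2,-0.001,0.0145,0.001,0,0,11.5,-0.2,-0.002,0.019,0.001,0,0,15.5,-0.2,-0.004,0.024,0.001,0,0,19.5,-0.2,-0.005,0.027,0.001,0,0,22.5,-0.2,-0.0066,0.0306,0.001,0,0,25.5,-0.2]

```text
time: 14.3
tool_pos: [0.4204, 0.203, 0.0747]
tcp_rot: [0.885, 3.012, 0.001]
wrist_force: [0.3, -1.0, 0.3]
width: 0.397
grip_force: 0.5
```

```bash
python3 arc.py .075 145 143 141 139 137 135 133 131 129 127 125 123; python3 -c "
from h import *
print(readout.read_state()['grip_force'])"
```

```text
[0.4204 0.203  0.0747] 14.3 [ 0.3 -1.   0.3]
now angle 147.36154042960626 r 0.07018611270100972
145.0 [-0.0002  0.0029 -0.0003] [0.1 0.1 2.2]
143.0 [-0.0004  0.0053 -0.0003] [0.1 0.1 4.2]
141.0 [-0.0006  0.0078 -0.0003] [0.1 0.1 6.2]
139.0 [-0.0009  0.0102 -0.0003] [0.1 0.1 8.2]
137.0 [-0.0013  0.0126 -0.0003] [ 0.1  0.1 10.2]
135.0 [-0.0018  0.015  -0.0003] [ 0.1  0.1 12.2]
133.0 [-0.0023  0.0174 -0.0003] [ 0.1  0.1 14.2]
131.0 [-0.003   0.0197 -0.0003] [ 0.1  0.1 16.2]
129.0 [-0.0037  0.0221 -0.0002] [ 0.1  0.1 18.2]
127.0 [-0.0045  0.0244 -0.0002] [ 0.1  0.1 20.2]
125.0 [-0.0054  0.0266 -0.0002] [ 0.1  0.1 22.2]
123.0 [-0.0064  0.0289 -0.0002] [ 0.1  0.1 24.2]
0.5013461457565427
```

Emit:
jog_arm:
  deltas: [0,0.003,0,0,0,2,-0.2,-0.0004,0.0053,0,0,0,4,-0.2,-0.0006,0.0078,0,0,0,6,-0.2,-0.0006,0.0078,0,0,0,6,-0.2]

```text
time: 14.7
tool_pos: [0.4251, 0.2094, 0.0746]
tcp_rot: [1.04, 2.962, 0.002]
wrist_force: [-0.6, -0.0, 0.3]
width: 0.402
grip_force: 0.1
```

Emit:
jog_arm:
  deltas: [0,0.0025,0,0,0,2,-0.2,-0.0003,0.005,0,0,0,4,-0.2,-0.0003,0.005,0,0,0,4,-0.2]

```text
time: 15.0
tool_pos: [0.4285, 0.213, 0.0745]
tcp_rot: [1.142, 2.924, 0.002]
wrist_force: [-0.2, -0.3, 0.4]
width: 0.4
grip_force: 0.1
```

Emit:
jog_arm:
  deltas: [0,0.0025,0,0,0,2,-0.2,-0.0003,0.004,0,0,0,3,-0.2,-0.0003,0.004,0,0,0,3,-0.2]

```text
time: 15.3
tool_pos: [0.4309, 0.2155, 0.0742]
tcp_rot: [1.22, 2.894, 0.001]
wrist_force: [-2.0, -1.9, 2.3]
width: 0.396
grip_force: 1.0
```

Emit:
jog_arm:
  deltas: [0,0.002,0,0,0,1,-0.2,0,0.002,0,0,0,1,-0.2]

```text
time: 15.5
tool_pos: [0.4324, 0.217, 0.074]
tcp_rot: [1.246, 2.883, 0.001]
wrist_force: [-2.5, -1.1, 2.3]
width: 0.399
grip_force: 1.2
```

```bash
cat > f.py <<'E'
from h import *
s=readout.read_state(); T=R.from_rotvec(s["tcp_rot"]); S=np.array([.4795,.1651])
print(s["time"],s["tool_pos"].round(4),"tool-frame force",T.inv().apply(s["wrist_force"]).round(2),"grip",s["grip_force"])
d=s["tool_pos"][:2]-S; print("angle",np.degrees(np.arctan2(d[1],d[0]))%360,"r",np.hypot(*d))
E
python3 f.py
```

```text
15.5 [0.4324 0.217  0.074 ] tool-frame force [ 0.86 -2.59 -2.34] grip 1.1642037983983755
angle 132.20801606649584 r 0.07012571925597794
```

Emit:
jog_arm:
  deltas: [0,0.002,0,0,0,1,-0.2,0,0.002,0,0,0,1,-0.2]

```text
time: 15.7
tool_pos: [0.4339, 0.2185, 0.074]
tcp_rot: [1.272, 2.871, 0.001]
wrist_force: [-2.8, -0.8, 2.1]
width: 0.401
grip_force: 1.3
```

```bash
python3 f.py
```

```text
15.7 [0.4339 0.2185 0.074 ] tool-frame force [ 1.32 -2.6  -2.11] grip 1.2582425214350224
angle 130.46410128802347 r 0.07019432194798376
```

Emit:
jog_arm:
  deltas: [0,0.002,0,0,0,1,-0.2,0,0.002,0,0,0,1,-0.2]

```text
time: 15.9
tool_pos: [0.435, 0.2196, 0.0739]
tcp_rot: [1.297, 2.861, -0.001]
wrist_force: [-4.0, -1.4, 2.8]
width: 0.402
grip_force: 2.1
```

```bash
python3 f.py
```

```text
15.9 [0.435  0.2196 0.0739] tool-frame force [ 1.55 -3.97 -2.82] grip 2.126387804746628
angle 129.23207438410185 r 0.07031448403708465
```

Emit:
jog_arm:
  deltas: [0,0.002,0,0,0,0,-0.2,0,0.003,0,0,0,0,-0.2]

```text
time: 16.1
tool_pos: [0.4362, 0.2212, 0.0736]
tcp_rot: [-1.297, -2.86, 0.003]
wrist_force: [-7.4, -2.5, 5.3]
width: 0.401
grip_force: 3.8
```

```bash
python3 f.py
```

```text
16.1 [0.4362 0.2212 0.0736] tool-frame force [ 3.01 -7.27 -5.32] grip 3.754369026864879
angle 127.65849824854996 r 0.07082480022941084
```

Emit:
jog_arm:
  deltas: [0,0.001,0,0,0,0,-0.2,0,0.002,0,0,0,0,-0.2]

```text
time: 16.3
tool_pos: [0.437, 0.2221, 0.0734]
tcp_rot: [-1.296, -2.859, 0.005]
wrist_force: [-9.1, -3.1, 5.7]
width: 0.399
grip_force: 4.5
```

```bash
python3 f.py
```

```text
16.3 [0.437  0.2221 0.0734] tool-frame force [ 3.66 -8.95 -5.7 ] grip 4.549245167436311
angle 126.69270057740258 r 0.07112939146110404
```

Emit:
jog_arm:
  deltas: [0,0.001,0,0,0,0,-0.2,0,0.001,0,0,0,0,-0.2,0,0.001,0,0,0,0,-0.2,0,0.001,0,0,0,0,-0.2]

```text
time: 16.7
tool_pos: [0.4374, 0.2226, 0.0734]
tcp_rot: [-1.296, -2.859, 0.006]
wrist_force: [-8.6, -4.2, 5.7]
width: 0.398
grip_force: 4.6
```

```bash
python3 f.py
```

```text
16.7 [0.4374 0.2226 0.0734] tool-frame force [ 2.48 -9.3  -5.68] grip 4.624615868087858
angle 126.18999043508202 r 0.07127011170062558
```

Emit:
jog_arm:
  deltas: [0,0.001,0,0,0,0,-0.2,0,0.001,0,0,0,0,-0.2,0,0.001,0,0,0,0,-0.2,0,0.001,0,0,0,0,-0.2]

```text
time: 17.1
tool_pos: [0.4378, 0.2231, 0.0733]
tcp_rot: [-1.296, -2.858, 0.007]
wrist_force: [-10.1, -4.5, 7.5]
width: 0.401
grip_force: 5.1
```

```bash
python3 f.py
```

```text
17.1 [0.4378 0.2231 0.0733] tool-frame force [  3.23 -10.58  -7.4 ] grip 5.0633830355945975
angle 125.67996176754195 r 0.0714486366532326
```

Emit:
jog_arm:
  deltas: [0,-0.003,0,0,0,0,-0.2,0,-0.006,0,0,0,0,-0.2,0,-0.009,0,0,0,0,-0.2,0,-0.011,0,0,0,0,-0.2,0,-0.011,0,0,0,0,-0.2]

```text
time: 17.6
tool_pos: [0.4332, 0.2173, 0.0744]
tcp_rot: [1.296, 2.859, 0.003]
wrist_force: [1.0, -0.8, -0.1]
width: 0.404
grip_force: 0.0
```

```bash
python3 f.py; python3 -c "
from h import *
s=read_camera('scene');t=read_camera('top');
for n,c in (('s',s),('t',t)):
  for a,u,_ in blobs(c['color'],(0,150,100),(6,255,255),8):
    if np.hypot(*(u-proj(c,[.43,.215,.06])))<40: 
      k=on(c,u,.0625 if n=='s' else .083); d=k[:2]-[.4795,.1651]; print(n,u,k,np.hypot(*d),np.degrees(np.arctan2(d[1],d[0])))
"
```

```text
17.6 [0.4332 0.2173 0.0744] tool-frame force [-1.29  0.25  0.11] grip 0.0
angle 131.59051753430472 r 0.06978236972678864
s [295.09615385 252.36538462] [0.43165477 0.21550597 0.0625    ] 0.06949768223389358 133.5070258031265
```

Emit:
jog_arm:
  deltas: [0,0,-0.02,0,0,0,-0.2,0,0,-0.05,0,0,0,-0.2,0,0,-0.09,0,0,0,-0.2,0,0,-0.12,0,0,0,-0.2,0,0,-0.13,0,0,0,-0.2]

```text
time: 18.2
tool_pos: [0.4348, 0.2182, 0.2083]
tcp_rot: [1.294, 2.855, 0.01]
wrist_force: [0.5, -0.0, 0.5]
width: 0.403
grip_force: 0.0
```

```bash
python3 f.py; python3 -c "
from h import *
s=read_camera('scene')
for a,u,_ in blobs(s['color'],(0,150,100),(6,255,255),8):
    if np.hypot(*(u-proj(s,[.43,.215,.06])))<40: 
      k=on(s,u,.0625); d=k[:2]-[.4795,.1651]; print(a,u,k,np.hypot(*d),np.degrees(np.arctan2(d[1],d[0])))
o=[b for b in blobs(s['color'],(5,150,100),(20,255,255),20) if np.hypot(*(b[1]-proj(s,[.517,.168,.09])))<15]; print(o, proj(s,[.517,.168,.09]))
goto([.5173,.1693,.205],np.radians(-83.7+180))
"
```

```text
18.2 [0.4348 0.2182 0.2083] tool-frame force [-0.35  0.34 -0.5 ] grip 0.0
angle 130.0617426739216 r 0.06939695525612694
55.0 [294.96363636 252.54545455] [0.43135279 0.21618544 0.0625    ] 0.07019883847358158 133.30399560521712
[(114.0, array([288.71929825, 220.64912281]), ((288.5, 220.5), (9.0, 15.0), 0.0))] [290.15996915 220.86056116]
pos [0.4347 0.2182 0.2083] q [ 0.41 -0.07  2.05 -0.    1.16 -0.31] t 18.25 shift mm [-91.2  29.8   3.8] turn [  0.36   0.41 -55.07]
```

Emit:
jog_arm:
  deltas: [-0.091,0.03,0.003,0,0,-55,0.1,-0.091,0.03,0.003,0,0,-55,0.1,-0.091,0.03,0.003,0,0,-55,0.1,-0.091,0.03,0.003,0,0,-55,0.1,-0.091,0.03,0.003,0,0,-55,0.1,-0.091,0.03,0.003,0,0,-55,0.1,-0.091,0.03,0.003,0,0,-55,0.1,-0.091,0.03,0.003,0,0,-55,0.1]

```text
time: 19.05
tool_pos: [0.5139, 0.1681, 0.1991]
tcp_rot: [0.171, -3.136, 0.001]
wrist_force: [0.5, -0.1, -0.3]
width: 0.55
grip_force: 0.0
```

```bash
python3 -c "
from h import *
goto([.5173,.1693,.15],np.radians(-83.7+180))
c=read_camera('wrist'); im=c['color']; cv2.imwrite('pics/w7.png',im)
for a,u,r in blobs(im,(4,150,60),(18,255,255),200): print(a,u,r,on(c,u,.11))
"
```

```text
pos [0.5139 0.1681 0.1991] q [ 0.27  0.05  1.94 -0.    1.15 -1.41] t 19.05 shift mm [-3.6  0.8 49.1] turn [-0.03 -0.07 -0.07]
2887.0 [539.22826463 225.65985452] ((538.6878051757812, 225.58734130859375), (19.12747573852539, 167.96437072753906), 19.50244903564453) [0.50672261 0.31035876 0.11      ]
2592.0 [321.46682099 310.19753086] ((322.151123046875, 317.40948486328125), (54.41256332397461, 84.02337646484375), 1.5481576919555664) [0.5840206  0.17666626 0.11      ]
1443.0 [146.85793486 243.77893278] ((147.08966064453125, 243.52413940429688), (102.76353454589844, 15.032837867736816), 86.633544921875) [0.54739264 0.05675063 0.11      ]
1196.0 [317.89214047 212.60367893] ((317.9203796386719, 212.84335327148438), (20.589401245117188, 60.00680160522461), 1.3639274835586548) [0.51368182 0.16644892 0.11      ]
1033.0 [ 51.17424976 172.96708616] ((55.645477294921875, 173.43162536621094), (112.44078063964844, 10.08777141571045), 4.573921203613281) [ 0.50624426 -0.00165387  0.11      ]
```

View pics/w7.png

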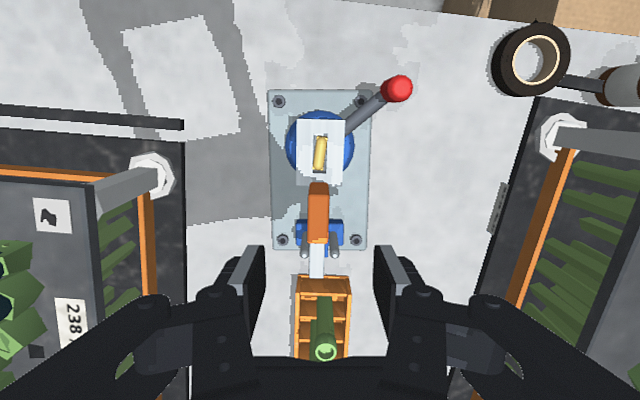

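The view shows the lever swung to the seat (knob at (397,88)), the key still seated, and the grip at (318,213), centred under the jaws.

Emit:
jog_arm:
  deltas: [-0.0035,0.0005,0.03,0,0,1.2,0.1,-0.0035,0.0005,0.06,0,0,1.2,0.1,-0.0035,0.0005,0.085,0,0,1.2,0.1,-0.0035,0.0005,0.1,0,0,1.2,0.1,-0.0035,0.0005,0.104,0,0,1.2,0.1,-0.0035,0.0005,0.104,0,0,1.2,-0.4]
  squeeze: 20

```text
time: 19.7
tool_pos: [0.5182, 0.1692, 0.0967]
tcp_rot: [-0.137, 3.138, -0.0]
wrist_force: [0.2, 0.8, 1.0]
width: 0.398
grip_force: 0.0
```

```bash
python3 f.py; python3 -c "
from h import *
goto([.5173,.1685,.094],np.radians(95)); print(readout.read_state()['width'])"
```

```text
19.7 [0.5182 0.1692 0.0967] tool-frame force [-0.25  0.82 -0.99] grip 0.0
angle 6.117749595668312 r 0.03887424331758764
pos [0.5182 0.1692 0.0967] q [ 0.27  0.16  2.02 -0.    0.95 -1.39] t 19.7 shift mm [ 0.9 -0.7  2.7] turn [-0.02  0.03  0.  ]
0.3980532102193543
```

Emit:
jog_arm:
  deltas: [0,0,0.002,0,0,0,-0.56,0,0,0.002,0,0,0,-0.56,0,0,0.002,0,0,0,-0.62,0,0,0.002,0,0,0,-0.62]

```text
time: 20.1
tool_pos: [0.5194, 0.1692, 0.0963]
tcp_rot: [-0.138, 3.135, -0.0]
wrist_force: [1.4, -1.6, 1.7]
width: 0.192
grip_force: 1.1
```

```bash
python3 f.py
```

```text
20.1 [0.5194 0.1692 0.0963] tool-frame force [-1.25 -1.69 -1.66] grip 1.1219558492302895
angle 5.801044455670277 r 0.04007649086633529
```

Emit:
jog_arm:
  deltas: [0,-0.0005,0,0,0,0,-0.65,0,-0.0005,0,0,0,0,-0.7,0,-0.0005,0,0,0,0,-1,0,-0.0005,0,0,0,0,-1]

```text
time: 20.5
tool_pos: [0.5193, 0.1685, 0.096]
tcp_rot: [-0.138, 3.135, -0.001]
wrist_force: [0.2, -4.0, 5.5]
width: 0.157
grip_force: 20.4
```

```bash
python3 f.py
```

```text
20.5 [0.5193 0.1685 0.096 ] tool-frame force [ 0.1  -3.98 -5.47] grip 20.360067486763
angle 4.853356756525302 r 0.03989953767550329
```

Emit:
jog_arm:
  deltas: [0,0,0,0,0,0,-1,0,0,0,0,0,0,-1,0,0,-0.004,0,0,0,-1,0,0,-0.008,0,0,0,-1,0,0,-0.012,0,0,0,-1]
  squeeze: 70

```text
time: 21.0
tool_pos: [0.5171, 0.1684, 0.1061]
tcp_rot: [0.138, -3.137, 0.001]
wrist_force: [0.0, -3.4, -4.8]
width: 0.153
grip_force: 68.5
```

```bash
python3 f.py
```

```text
21.0 [0.5171 0.1684 0.1061] tool-frame force [ 0.25 -3.34  4.81] grip 68.51972937583923
angle 4.963349308386786 r 0.03775806945129173
```

Coming up cleanly. I'll continue the lift to 0.2 m clearance.

Emit:
jog_arm:
  deltas: [0,0,-0.006,0,0,0,-1,0,0,-0.012,0,0,0,-1,0,0,-0.03,0,0,0,-1,0,0,-0.07,0,0,0,-1,0,0,-0.11,0,0,0,-1,0,0,-0.15,0,0,0,-1,0,0,-0.158,0,0,0,-1,0,0,-0.158,0,0,0,-1]

```text
time: 21.8
tool_pos: [0.5195, 0.1697, 0.2683]
tcp_rot: [-0.138, 3.131, 0.003]
wrist_force: [0.3, 1.1, -2.6]
width: 0.154
grip_force: 69.0
```

```bash
python3 f.py; python3 -c "
from h import *
goto([.412,-.208,.265],np.radians(5))
s=read_camera('scene');c=read_camera('wrist')
for a,u,_ in blobs(s['color'],(0,150,100),(6,255,255),8):
    if np.hypot(*(u-proj(s,[.43,.215,.06])))<40: 
      k=on(s,u,.0625); d=k[:2]-[.4795,.1651]; print(a,u,np.degrees(np.arctan2(d[1],d[0])))
a=cv2.resize(s['color'][174:274,239:339],(400,400),interpolation=cv2.INTER_CUBIC)
cv2.imwrite('pics/w8.png',np.hstack([cv2.resize(c['color'],(640,400)),a[:,:]])[:,:1040:1] if 0 else np.hstack([c['color'][:,120:520],a]))
"
```

```text
21.8 [0.5195 0.1697 0.2683] tool-frame force [-0.4   1.03  2.61] grip 69.0476667881012
angle 6.554554180441844 r 0.040252654545696216
pos [0.5195 0.1697 0.2683] q [ 0.27  0.    1.86  0.    1.27 -1.39] t 21.8 shift mm [ 140.3 -366.8    1.6] turn [ -0.25   0.41 -89.96]
54.0 [295.16666667 252.59259259] 133.78269002328958
```

View pics/w8.png

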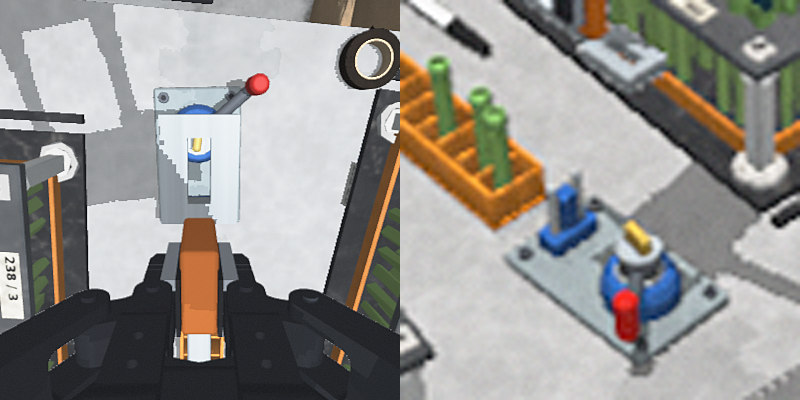

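The key is lifted cleanly, and the lever and block are unchanged. Next is carrying the key to the mat.

Emit:
jog_arm:
  deltas: [0.14,-0.367,0,0,0,90,-1,0.14,-0.367,0,0,0,90,-1,0.14,-0.367,0,0,0,90,-1,0.14,-0.367,0,0,0,90,-1,0.14,-0.367,0,0,0,90,-1,0.14,-0.367,0,0,0,90,-1,0.14,-0.367,0,0,0,90,-1,0.14,-0.367,0,0,0,90,-1]

```text
time: 22.7
tool_pos: [0.4085, -0.2103, 0.2622]
tcp_rot: [-1.666, -2.66, -0.001]
wrist_force: [0.6, -0.6, -2.0]
width: 0.154
grip_force: 69.2
```

```bash
python3 -c "
from h import *
goto([.412,-.208,.265],np.radians(1))"
```

```text
pos [ 0.4085 -0.2103  0.2622] q [-0.53 -0.16  2.02  0.    1.28 -0.98] t 22.7 shift mm [ 0.5  4.1 -2.8] turn [-0.09 -0.17 24.88]
```

Emit:
jog_arm:
  deltas: [0.0005,0.003,0,0,0,8,-1,0.0005,0.003,0,0,0,16,-1,0.0005,0.003,0.01,0,0,25,-1,0.0005,0.003,0.05,0,0,25,-1,0.0005,0.003,0.1,0,0,25,-1,0.0005,0.003,0.15,0,0,25,-1,0.0005,0.003,0.18,0,0,25,-1,0.0005,0.003,0.19,0,0,25,-1]

```text
time: 23.5
tool_pos: [0.4084, -0.2042, 0.0687]
tcp_rot: [-2.189, -2.238, 0.003]
wrist_force: [-0.2, 1.1, -1.6]
width: 0.152
grip_force: 69.3
```

```bash
python3 -c "
from h import *
goto([.412,-.208,.040],np.radians(1))"
```

```text
pos [ 0.4084 -0.2042  0.0687] q [-0.52  0.05  2.22  0.    0.89 -0.54] t 23.5 shift mm [-4.1  3.7 28.7] turn [-0.52 -0.39  0.26]
```

Emit:
jog_arm:
  deltas: [0,0.003,0.01,-0.4,-0.3,0,-1,0,0.003,0.018,-0.4,-0.3,0,-1,0,0.003,0.023,-0.4,-0.3,0,-1,0,0.003,0.025,-0.4,-0.3,0,-1,0,0.003,0.025,-0.4,-0.3,0,-1]

```text
time: 24.0
tool_pos: [0.4169, -0.2073, 0.0503]
tcp_rot: [2.19, 2.239, 0.004]
wrist_force: [-0.5, -0.2, -2.7]
width: 0.151
grip_force: 69.3
```

```bash
python3 f.py; python3 -c "
from h import *
goto([.412,-.208,.039],np.radians(1))"
```

```text
24.0 [ 0.4169 -0.2073  0.0503] tool-frame force [-0.13 -0.53  2.65] grip 69.32490348815918
angle 260.46606256470966 r 0.37766507627916324
pos [ 0.4169 -0.2073  0.0503] q [-0.52  0.08  2.22  0.    0.82 -0.54] t 24.0 shift mm [-0.5 -5.1 11.3] turn [0.52 0.3  0.27]
```

Emit:
jog_arm:
  deltas: [0,-0.003,0.004,0.3,0.2,0,-1,0,-0.003,0.007,0.3,0.2,0,-1,0,-0.003,0.009,0.3,0.2,0,-1,0,-0.003,0.009,0.3,0.2,0,-1]

```text
time: 24.4
tool_pos: [0.4136, -0.2072, 0.0407]
tcp_rot: [2.195, 2.244, 0.002]
wrist_force: [-0.0, 0.4, -0.9]
width: 0.156
grip_force: 69.3
```

```bash
python3 f.py; python3 -c "
from h import *
goto([.412,-.208,.039],np.radians(1))"
```

```text
24.4 [ 0.4136 -0.2072  0.0407] tool-frame force [ 0.38 -0.02  0.95] grip 69.32514309883118
angle 259.95641338442755 r 0.3781129633145867
pos [ 0.4136 -0.2072  0.0407] q [-0.52  0.1   2.23  0.    0.81 -0.54] t 24.4 shift mm [-0.7 -1.6  1.7] turn [0.17 0.08 0.27]
```

Emit:
jog_arm:
  deltas: [0,0,0.0015,0,0,0,-1,0,0,0.002,0,0,0,-1,0,0,0.002,0,0,0,-0.4,0,0,0.002,0,0,0,0,0,0,0.002,0,0,0,0,0,0,0.002,0,0,0,0]

```text
time: 25.0
tool_pos: [0.4139, -0.2074, 0.0391]
tcp_rot: [2.194, 2.243, 0.002]
wrist_force: [0.8, 0.3, -0.5]
width: 0.497
grip_force: 0.0
```

Emit:
jog_arm:
  deltas: [0,0,-0.01,0,0,0,0,0,0,-0.03,0,0,0,0,0,0,-0.07,0,0,0,0,0,0,-0.12,0,0,0,0,0,0,-0.17,0,0,0,0,0,0,-0.2,0,0,0,0,0,0,-0.2,0,0,0,0,0,0,-0.2,0,0,0,0]

```text
time: 25.8
tool_pos: [0.4136, -0.2072, 0.2404]
tcp_rot: [2.192, 2.241, 0.003]
wrist_force: [-0.5, 0.9, -0.5]
width: 0.498
grip_force: 0.0
```

```bash
python3 f.py; python3 -c "
from h import *
c=read_camera('wrist'); s=read_camera('scene'); 
for a,u,_ in blobs(s['color'],(0,150,100),(6,255,255),8):
    if np.hypot(*(u-proj(s,[.43,.215,.06])))<40: 
      k=on(s,u,.0625); d=k[:2]-[.4795,.1651]; print(a,u,np.degrees(np.arctan2(d[1],d[0])))
cv2.imwrite('pics/w9.png',c['color'])"
```

```text
25.8 [ 0.4136 -0.2072  0.2404] tool-frame force [ 0.89 -0.51  0.53] grip 0.0
angle 259.9562935254321 r 0.3781357614796795
55.0 [295.12727273 252.65454545] 133.7260362298931
```

View pics/w9.png

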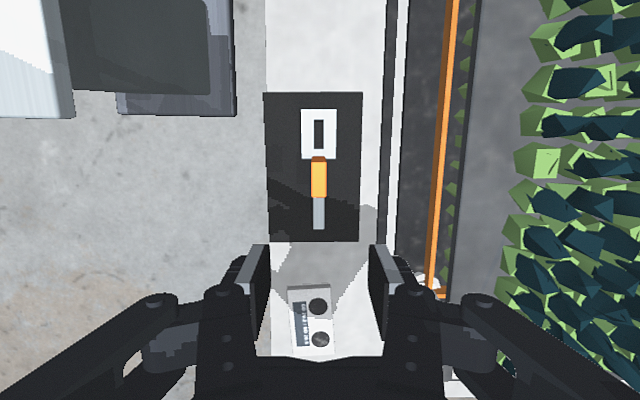

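The key lies flat on the mat (socket at (319,134), grip at (319,180)), nothing touches the robot, and the lever is still on its seat. Handing in.

```bash
python3 -c "
from workcell import finish_job
print(finish_job())"
```

```text
the job is handed in; nothing more can be done
None
```

I handed the job in at about 26 s. The nut is seated and was tightened with about 10.6 N at the knob, and the key lies flat on the mat, let go. The hand-in returned no verdict; I had no direct reading of the fork force, and the last camera check showed the lever unmoved since tightening.

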